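# Raise the loader gate and push the tube rack home

### The job

One lane of the sample loader holds a rack of tubes, shut out by a counterweighted gate arm. Push that lane's gate arm up past its balance point so that it stays fully raised by itself, then push the rack along its lane under the raised gate until it is fully home against the end stop. Only push: do not lift or tip the rack, and leave the other gate down and everything else where it stands.

Things in the scene. Friction and masses are not known exactly. Their poses are not given: they have to be found in the camera images.
- loader: fixed sample loader: white deck 300 x 500 mm, 12 mm thick, low white module (75 mm tall) at its far end. Origin on the underside, midway between the lanes, right below the booms; x along the lanes away from the robot, y left, z up. Lane centres y = +120 and -120 mm, 66 mm wide between rails (6 mm thick, tops 30 mm above the table), from x = -170 to the end stop at +115 mm
- rack: loose tube rack: black block 100 mm long (x, along the lane), 60 wide, 55 tall, with white-capped tubes up to 92 mm above its underside; 0.3 to 0.6 kg. Origin at the centre of its underside. Starts in either lane, on the robot's side of the gate, origin 80 to 105 mm before the boom's line; a lowered boom blocks its tubes. Slides with 1 to 6 N when pushed on its rear face
- home_left (a point): point on the deck in the left lane where the rack's origin lies when the rack is fully home against the end stop: x = +65 mm, y = +120 mm, z = 12 mm in the loader's frame. The rack's rear face is then 15 mm beyond the boom's line
- home_right (a point): point on the deck in the right lane where the rack's origin lies when the rack is fully home against the end stop: x = +65 mm, y = -120 mm, z = 12 mm in the loader's frame. The rack's rear face is then 15 mm beyond the boom's line
- gate_left (a joint): left gate angle: 0 = down on its stop (boom level across the left lane), grows as the tip swings up; 1.69 = fully raised on its other stop, just past upright. The counterweight balances it at about 1.03: let go below 0.95 it falls back down, beyond 1.1 it falls on up to 1.69 by itself within about 1 s. Lifting it near the tip takes 0.4 to 0.8 N.
- gate_right (a joint): right gate angle: 0 = down on its stop (boom level across the right lane), grows as the tip swings up; 1.69 = fully raised on its other stop, just past upright. The counterweight balances it at about 1.03: let go below 0.95 it falls back down, beyond 1.1 it falls on up to 1.69 by itself within about 1 s. Lifting it near the tip takes 0.4 to 0.8 N.
- gate_left_tip (a point): free end (centre of end face) of the left boom: a straight round steel bar, 14 mm thick, 172 mm from pivot to tip, swinging in the loader's y-z plane. Down, its axis is 92 mm above the table (80 above the deck) and the tip is 18 mm from the loader's middle, over open deck between the lanes, where it can be lifted from underneath clear of the rack
- gate_right_tip (a point): free end (centre of end face) of the right boom: a straight round steel bar, 14 mm thick, 172 mm from pivot to tip, swinging in the loader's y-z plane. Down, its axis is 92 mm above the table (80 above the deck) and the tip is 18 mm from the loader's middle, over open deck between the lanes, where it can be lifted from underneath clear of the rack
- gate_left_pivot (a point): pivot of the left gate, on its outer side, 190 mm from the loader's middle, 92 mm above the table; axis along the loader's x. A tail beyond it carries the counterweight, a dark disc 38 mm across, 46 mm from the pivot, up and outward when down. The post (20 x 34 mm, 118 mm tall) stands 20 to 40 mm beyond the boom, away from the robot
- gate_right_pivot (a point): pivot of the right gate, on its outer side, 190 mm from the loader's middle, 92 mm above the table; axis along the loader's x. A tail beyond it carries the counterweight, a dark disc 38 mm across, 46 mm from the pivot, up and outward when down. The post (20 x 34 mm, 118 mm tall) stands 20 to 40 mm beyond the boom, away from the robot
- jar: closed white jar, 52 mm diameter, 75 mm tall, standing in the lane that the rack is not in; leave it there
- vial: small amber vial, 22 mm diameter, 45 mm tall, standing on the loader's deck between the two lanes, about 110 to 140 mm on the robot's side of the gates; leave it
- handwash: orange bottle, 60 mm diameter, 170 mm tall, on the table; leave it
- lotion: white bottle with brass-coloured cap, 60 mm diameter, 160 mm tall, on the table; leave it
- pen: white marker pen, 10 mm thick, 150 mm long, lying on the table; leave it
- tipbox: grey box of pipette tips with a clear lid, 120 x 85 x 60 mm, on the table; leave it
- beaker: clear beaker, 70 mm diameter, 90 mm tall, on the table; leave it

How it is judged:
On the way, in this order (a step that is already met when the one before it is completed fails the run):
1. the gate of the rack's lane is fully raised while the rack is still on the robot's side of it (x of rack in the frame of loader below -0.045 m and ((y of rack in the frame of loader above 0.105 m and value of joint gate_left above 1.5 rad) or (y of rack in the frame of loader below -0.105 m and value of joint gate_right above 1.5 rad))), for 0.3 s.
2. the rack is home against the end stop of that lane with its gate raised (x of rack in the frame of loader above 0.06 m and ((y of rack in the frame of loader above 0.105 m and value of joint gate_left above 1.5 rad) or (y of rack in the frame of loader below -0.105 m and value of joint gate_right above 1.5 rad))), for 0.2 s.
At the end, for the whole second after the job is handed in: The rack stands upright and at rest on the deck of the lane it started in, within 5 mm of the end stop; that lane's gate stays raised (above 1.5 rad) by itself; the other gate is down (below 0.1 rad) (x of rack in the frame of loader above 0.06 m and z of rack in the frame of loader below 0.018 m and angle between rack's own z axis and vertical below 0.08 rad and linear speed of rack below 0.02 m/s and ((y of rack in the frame of loader above 0.105 m and value of joint gate_left above 1.5 rad and value of joint gate_right below 0.1 rad) or (y of rack in the frame of loader below -0.105 m and value of joint gate_right above 1.5 rad and value of joint gate_left below 0.1 rad))); the robot touches nothing.
It fails at once if the rack is lifted (15 mm or more off the deck) (z of rack in the frame of loader above 0.027 m).
It fails at once if the rack is tipped by more than 0.3 rad (angle between rack's own z axis and vertical above 0.3 rad).
It fails at once if the other lane's gate is raised by more than 0.3 rad ((y of rack in the frame of loader above 0.105 m and value of joint gate_right above 0.3 rad) or (y of rack in the frame of loader below -0.105 m and value of joint gate_left above 0.3 rad)).
It fails at once if a bystander is moved by more than 30 mm (distance of any of jar, vial, handwash, lotion, pen, tipbox, beaker from where it was at the start of the episode above 0.03 m).
It also fails if it takes over 58 s, if anything falls off the work surface, if the arm or the gripper's body presses on something with over 40 N, if the wrist force passes 120 N, or if a joint passes its speed limit or range.

### The arm

A 7-joint arm with a two-finger parallel gripper is mounted at the origin on the work surface. World frame = base frame: x ahead of the robot, y to its left, z up, the work surface at z = 0. Lengths are in m, angles in rad, forces in N, time in s.
With the tool pointing down it reaches from about 0.4 to 0.85 m from the base axis. Payload 10.4 kg.
Tool frame: the origin (TCP) lies at the very end of the fingers, on their centre line; the grasp point (between the pads) lies 19 mm behind it; x points along the fingers, z is the direction in which the jaws open and shut, and the axes are right-handed (so a half turn about x gives the same grasp; the last joint's range is limited). The gripper opens to 85 mm and grips with 20 to 120 N. Pads are 22 mm wide; open, the fingers measure 114 mm over their backs; the gripper's body (76 mm by 85 mm) begins 54 mm behind the grasp point. The pads swing forward as they close: fully open they stand 13 mm farther back than shut.
Start: joints at [1.18, 0.332, -0.065, 1.46, 0.022, 1.35, -0.088], TCP at [0.225, -0.583, 0.231] pointing down, gripper open.
Joint ranges: [-2.6, 2.6], [-0.5, 2.12], [-1.47, 1.34], [0.16, 2.42], [-1.27, 4.41], [0.06, 2.06], [-2.6, 2.6]. Speed limits (rad/s): [2.22, 2.22, 2.79, 2.79, 3.14, 3.14, 3.14].

### API

Orientations are given as a unit quaternion [x, y, z, w].
In Python, from workcell import readout, camera, manip gives the robot as it stands.
- The arm moves only by the shell command python3 -m inch 'ROWS' [FORCE]. ROWS is JSON, a list of rows, each a list of 3 entries, a list of its own where there are three numbers: the turn, a rotation vector about the tool's x, y, z in degrees, then the shift along the tool's x, y, z in mm, then the closure, from 0 (fully open) to 1 (shut). In form: [[[wx, wy, wz], [dx, dy, dz], hand], ...]. A call has 1 to 10 rows; each row is the pose to reach, as a shift and turn from the pose measured when the call began, along the tool's axes at that moment; what a row does not reach only later rows make up. A row lasts 1/8 s, in which the tool goes at most 62.5 mm and 10.7 degrees, less where a joint would pass 70% of its speed; a pose out of reach is approached as far as the arm can. A call with a gripper value outside its range is refused whole. The fingers move at their own pace and stop on an object; FORCE is the grip in N (left out, the last holds). Time passes only in rows, so rows that repeat a pose let the fingers close. It gives the time, the measured TCP pose, the force and the opening at its end, in the units of the state.
- readout.get_obs(): the state, without advancing time (a new reading comes with each control period).
- camera(name): name is "scene" or "top" or "wrist"; returns a dict with "pixels" (420x560x3 uint8, red, green, blue), "range_z" (420x560 float32, m along the optical axis (not along the pixel's ray), 0 where there is no reading), "intrinsics" (3x3 intrinsics, pixels), "extrinsics" (4x4, takes a point from world to camera coordinates); the wrist camera has in their place "T_tool_cam" (4x4, takes a point from camera to tool coordinates, whose origin is the TCP and whose axes are the tool frame's). Camera axes: x right, y down, z forward; pixel columns grow to the right and rows downward; lengths in m; the calibration is good to about 2 mm. A picture is of the moment at which its call begins: read the wrist's pose just before it.
- manip.hand_in(): hands the job in, once; it reports no verdict.
The state is a dict: "clock": time; "joint_pos": joint angles; "joint_velocities": joint speeds; "tau": joint torques, N m; "position": TCP position; "ee_rot": TCP orientation; "ft_force": force on the tool from outside, world axes, zero at the start; "torque": the same for the moment, N m; "grip_width": opening from 0.0 (shut) to 1.0 (fully open).
Only numpy, scipy, OpenCV 4.12 (cv2) and the standard library are available. Lean on these libraries where they do the work, as an engineer would, in place of code of your own. Each camera call takes 0.05 s, during which the arm holds its last target.

## Working session

There is one attempt and no reset: what is moved stays moved. The work goes in short steps, Python scripts to look and compute and a shell command to move; the robot and the scene stay as the last step left them, time stands still between calls to the robot, and variables do not carry over. Pictures are saved under pics/ and viewed, and the job is handed in when it is done.

```bash
ls; mkdir -p pics; python3 - <<'E'
from workcell import readout, camera, manip
import cv2,numpy as np
o=readout.get_obs()
for k,v in o.items(): print(k,np.round(v,3))
for n in ["scene","top"]:
    c=camera(n); cv2.imwrite(f"pics/{n}0.png",c["pixels"][:,:,::-1]); np.savez(f"{n}0.npz",**c)
    print(n,c["intrinsics"],np.round(c["extrinsics"],3))
E
```

```text
pics
clock 0.0
joint_pos [ 1.18   0.333 -0.065  1.461  0.022  1.35  -0.088]
joint_velocities [-0.001  0.002 -0.     0.001  0.     0.001  0.   ]
tau [-1.0000e-03 -6.2546e+01  4.8000e-02 -3.9161e+01  1.6000e-02  1.0000e-02
  0.0000e+00]
position [ 0.225 -0.583  0.231]
ee_rot [ 0.4    0.583 -0.4    0.583]
ft_force [-0.556  0.368 -0.625]
torque [-0.021  0.014 -0.015]
grip_width 0.997
scene [[387.86890585   0.         285.19063872]
 [  0.         387.86890585 208.19185983]
 [  0.           0.           1.        ]] [[ 0.16   0.987  0.018 -0.056]
 [ 0.696 -0.1   -0.711 -0.294]
 [-0.7    0.127 -0.703  1.405]
 [ 0.     0.     0.     1.   ]]
top [[500.82494645   0.         287.50125716]
 [  0.         500.82494645 218.98565368]
 [  0.           0.           1.        ]] [[-0.026 -1.    -0.013  0.016]
 [-0.987  0.027 -0.156  0.496]
 [ 0.157  0.008 -0.988  1.099]
 [ 0.     0.     0.     1.   ]]
```

View pics/scene0.png

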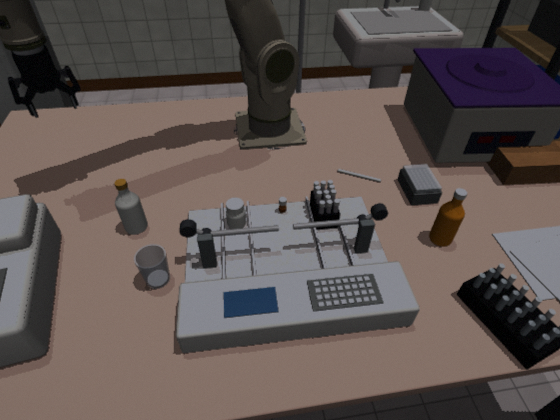

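View pics/top0.png

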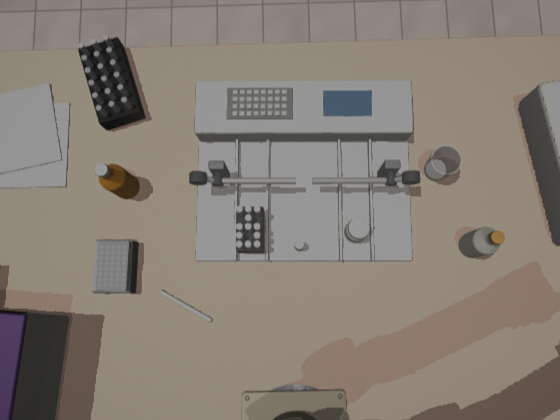

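The rack is in the left lane: top view, rack at (250,230), left boom tip at (296,181), right boom tip at (312,181), vial at (300,243), jar at (360,230). Next I'll measure these.

```bash
cat > h.py <<'E'
import numpy as np,cv2
def load(n): return dict(np.load(n))
def ray(c,u,v,z):
    E=c["extrinsics"];K=c["intrinsics"];R=E[:3,:3];t=E[:3,3]
    o=-R.T@t; d=R.T@np.linalg.inv(K)@np.array([u,v,1.]); s=(z-o[2])/d[2]
    return o+s*d
def proj(c,p):
    E=c["extrinsics"];q=c["intrinsics"]@(E[:3,:3]@np.asarray(p)+E[:3,3]); return q[:2]/q[2]
def cloud(c):
    E=c["extrinsics"];K=c["intrinsics"];R=E[:3,:3];t=E[:3,3]
    v,u=np.mgrid[0:420,0:560]; z=c["range_z"]
    P=np.stack([(u-K[0,2])/K[0,0]*z,(v-K[1,2])/K[1,1]*z,z],-1)
    return (P-t)@R
E
python3 - <<'E'
from h import *
c=load("top0.npz"); im=c["pixels"][:,:,::-1].copy()
P=cloud(c)
b=cv2.resize(im[60:280,180:430],None,fx=3.1,fy=2.7,interpolation=cv2.INTER_CUBIC)
cv2.imwrite("pics/topz.png",cv2.resize(im[60:280,180:430],(750,600)[0:2] if 0 else (680,598),interpolation=cv2.INTER_CUBIC))
for u,v,z in [(196,261,.012),(411,261,.012),(296,181,.092),(312,181,.092),(250,181,.092),(360,181,.092)]:
    print((u,v),ray(c,u,v,z).round(4),P[v,u].round(4))
# booms: points with z .085-.105 over deck region
z=P[...,2]; m=(z>.08)&(z<.115)
v,u=np.where(m); s=(u>225)&(u<385)&(v>172)&(v<190)
Q=P[v[s],u[s]]
for lo,hi in[(225,300),(305,385)]:
    k=(u[s]>lo)&(u[s]<hi);q=Q[k]; print("boom n",k.sum(), q.min(0).round(4),q.max(0).round(4), np.polyfit(q[:,1],q[:,0],1).round(4))
# near deck edge
m=(z>.006)&(z<.02); v,u=np.where(m&(P[...,0]>.2)&(P[...,0]<.8)); q=P[v,u]; print("deck",q.min(0),q.max(0))
for uu in (215,255,290,330,395):
    col=P[:,uu]; k=np.where((col[:,2]>.006)&(col[:,2]<.02))[0]; print(uu,k.max(),col[k.max()].round(4))
E
```

```text
(196, 261) [0.4083 0.2161 0.012 ] [0.4092 0.2182 0.0015]
(411, 261) [ 0.3952 -0.2773  0.012 ] [ 0.3963 -0.2811 -0.0042]
(296, 181) [ 0.5715 -0.0185  0.092 ] [ 0.591  -0.0194  0.0097]
(312, 181) [ 0.5705 -0.0535  0.092 ] [ 0.5684 -0.0531  0.1009]
(250, 181) [0.5744 0.0824 0.092 ] [0.5732 0.082  0.097 ]
(360, 181) [ 0.5674 -0.1585  0.092 ] [ 0.5662 -0.1577  0.0974]
boom n 472 [ 0.5679 -0.0165  0.0868] [0.5843 0.1352 0.1023] [0.022  0.5738]
boom n 438 [ 0.5626 -0.2108  0.089 ] [ 0.579  -0.0531  0.1036] [0.0283 0.5741]
deck [ 0.20142771 -0.61338353  0.00600101] [0.79991587 0.69680528 0.01998976]
215 260 [0.4096 0.1726 0.0098]
255 419 [0.0588 0.0856 0.0119]
290 411 [0.0752 0.0084 0.0189]
330 419 [ 0.0547 -0.0786  0.0105]
395 260 [ 0.3985 -0.241   0.0113]
```

View pics/topz.png

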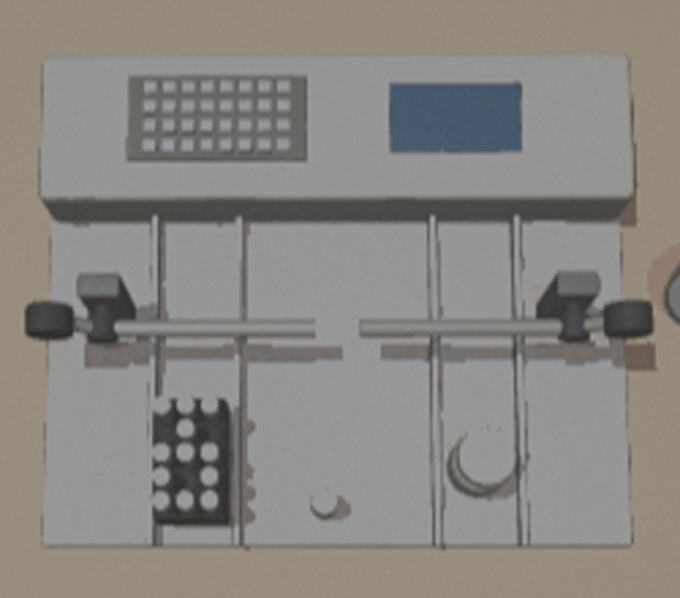

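```bash
cat >> h.py <<'E'
from scipy.spatial.transform import Rotation as Ro
PSI=-0.0266; O=np.array([0.571,-0.036,0.])
RL=Ro.from_euler('z',PSI).as_matrix()
def L2W(p): return O+RL@np.asarray(p,float)
def W2L(p): return (np.asarray(p,float)-O)@RL
def Rtool(pitch,flip=1,yaw=PSI):
    # tool x forward-down by pitch deg below horizontal along loader x; tool z = flip*lateral(y)
    a=np.radians(pitch); x=np.array([np.cos(a),0,-np.sin(a)]); z=np.array([0,flip*1.,0]); y=np.cross(z,x)
    return Ro.from_euler('z',yaw).as_matrix()@np.stack([x,y,z],1)
def go(p,R,ob):
    R0=Ro.from_quat(ob["ee_rot"]).as_matrix(); 
    print("turn deg",np.degrees(Ro.from_matrix(R0.T@R).as_rotvec()).round(1),"shift mm",(1000*R0.T@(np.asarray(p)-ob["position"])).round(1))
E
python3 - <<'E'
from h import *
from workcell import readout
o=readout.get_obs(); print(Ro.from_quat(o["ee_rot"]).as_matrix().round(3))
c=load("top0.npz")
print("rack rear edge L",W2L(ray(c,250,252.5,.067)).round(4), "vial",W2L(ray(c,299.5,243.5,.055)).round(4),"jar",W2L(ray(c,360,229,.087)).round(4))
P=cloud(c); L=(P-O)@RL
m=(c["pixels"].max(2)<60)&(np.abs(L[...,1]-.12)<.05)&(L[...,0]<-.02)&(L[...,0]>-.18)&(L[...,2]>.055)&(L[...,2]<.075)
q=L[m];print(m.sum(),np.percentile(q,[1,50,99],axis=0).round(4))
for f in(1,-1):
  for p in(90,45): print(f,p); go(L2W([-.08,.045,.25]),Rtool(p,f),o)
E
```

```text
[[-0.001  0.933  0.36 ]
 [ 0.001  0.36  -0.933]
 [-1.    -0.    -0.001]]
rack rear edge L [-0.1547  0.1187  0.067 ] vial [-0.1336  0.0098  0.055 ] jar [-0.1056 -0.1209  0.087 ]
248 [[-0.1491  0.091   0.0558]
 [-0.1067  0.1111  0.0657]
 [-0.0564  0.1369  0.0733]]
1 90
turn deg [-1.574e+02 -0.000e+00 -1.000e-01] shift mm [ -18.8  463.3 -458.1]
1 45
turn deg [-146.6  -60.8  -12.2] shift mm [ -18.8  463.3 -458.1]
-1 90
turn deg [22.6 -0.1  0. ] shift mm [ -18.8  463.3 -458.1]
-1 45
turn deg [21.4 -8.9 44.4] shift mm [ -18.8  463.3 -458.1]
```

```bash
python3 -m inch '[[[0,0,0],[-40,30,-30],1],[[0,0,0],[-60,80,-80],1],[[0,0,0],[-60,125,-125],1],[[5,0,0],[-60,170,-170],1],[[10,0,0],[-60,215,-215],1],[[15,0,0],[-60,260,-260],1],[[22,0,0],[-60,305,-305],1],[[22,0,0],[-60,350,-350],1],[[22,0,0],[-60,395,-395],1],[[22,0,0],[-60,440,-440],1]]'; python3 - <<'E'
from h import *
from workcell import readout
o=readout.get_obs(); print(o["joint_pos"],W2L(o["position"]))
go(L2W([-.08,.045,.25]),Rtool(45,-1),o)
E
```

```text
clock: 1.35
position: [0.4693, -0.0304, 0.2911]
ee_rot: [0.504, 0.496, -0.504, 0.496]
ft_force: [0.6, -0.2, 0.2]
grip_width: -0.001
[ 0.6233688  -0.00790542 -0.6423523   1.72595803 -0.00550505  1.42219268
 -1.60551842] [-0.10182838  0.0029066   0.29111737]
turn deg [ 0.5 -0.3 45. ] shift mm [ 41.1  22.3 -41.8]
```

```bash
python3 -m inch '[[[0,0,10],[0,0,-30],1],[[0,0,20],[0,0,-32],1],[[0,0,30],[0,0,-32],1],[[0,0,40],[0,0,-32],1],[[0,0,45],[0,0,-32],1],[[0,0,45],[0,0,-32],1]]'; python3 - <<'E'
from h import *
from workcell import readout,camera
o=readout.get_obs(); print(o["joint_pos"],W2L(o["position"]))
print("dirs in tool: fwd",(Ro.from_quat(o["ee_rot"]).as_matrix().T@RL).round(3))
for p in ([-.065,.035,.045],[.013,.035,.045]): go(L2W(p),Rtool(45,-1),o)
P=np.array([.19,.092])
for th,r in((0,.1405),(.4,.14),(.8,.135),(1.1,.13),(1.3,.125)):
    c_,s_=np.cos(th),np.sin(th); k=P+r*np.array([-c_,s_])-.007*np.array([s_,c_])-[.0145,.0155]; print(th,k.round(3)); 
c=camera("scene"); cv2.imwrite("pics/s1.png",c["pixels"][:,:,::-1])
E
```

```text
clock: 2.1
position: [0.4906, -0.0118, 0.2819]
ee_rot: [0.646, 0.274, -0.307, 0.643]
ft_force: [-0.6, -1.2, 1.0]
grip_width: 0.0
[ 0.00410746 -0.49429093 -0.13341628  2.30030171  0.11608998  0.62211628
 -1.81433774] [-0.08102353  0.02208861  0.28192605]
dirs in tool: fwd [[ 0.662 -0.023 -0.749]
 [ 0.749 -0.002  0.662]
 [-0.017 -1.     0.016]]
turn deg [-0.1  1.3  3.5] shift mm [ 187.8 -145.   -16.9]
turn deg [-0.1  1.3  3.5] shift mm [239.4 -86.5 -18.2]
0 [0.035 0.069]
0.4 [0.044 0.125]
0.8 [0.076 0.168]
1.1 [0.11  0.189]
1.3 [0.135 0.195]
```

View pics/s1.png

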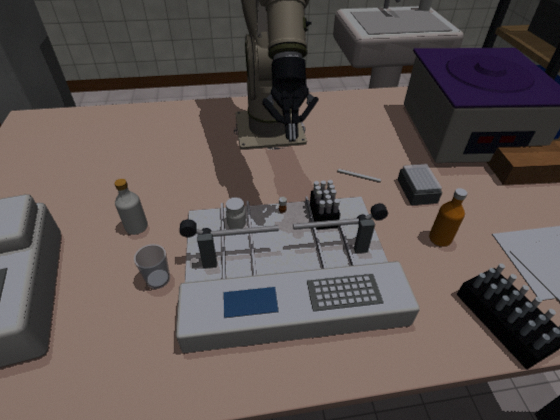

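```bash
python3 - <<'E'
from h import *
from workcell import readout
o=readout.get_obs()
for p in ([-.035,.035,.25],[-.035,.035,.15],[-.035,.035,.05]): go(L2W(p),Rtool(45,-1),o)
E
```

```text
turn deg [0.2 1.  3.6] shift mm [ 52.4  15.6 -10.7]
turn deg [0.2 1.  3.6] shift mm [127.4 -50.6 -12.3]
turn deg [0.2 1.  3.6] shift mm [ 202.3 -116.8  -13.8]
```

```bash
python3 -m inch '[[[0,1,3],[30,8,-8],1],[[0,1,3.5],[52,16,-11],1],[[0,1,3.5],[77,-6,-11],1],[[0,1,3.5],[102,-28,-12],1],[[0,1,3.5],[127,-50,-12],1],[[0,1,3.5],[127,-50,-12],1]]'; python3 - <<'E'
from h import *
from workcell import readout,camera
o=readout.get_obs(); print(o["joint_pos"].round(3) if hasattr(o["joint_pos"],'round') else o["joint_pos"],W2L(o["position"]))
for p in ([-.035,.035,.15],[-.035,.035,.05],[0.013,.035,.045]): go(L2W(p),Rtool(45,-1),o)
c=camera("scene"); cv2.imwrite("pics/s2.png",cv2.resize(c["pixels"][60:320,130:430,::-1],(690,598)))
E
```

```text
clock: 2.9
position: [0.5378, -0.0005, 0.1496]
ee_rot: [0.655, 0.263, -0.281, 0.65]
ft_force: [-0.1, -0.1, 0.1]
grip_width: 0.003
[ 0.511 -0.198 -0.629  2.416  0.119  0.116 -1.864] [-0.03413645  0.03462416  0.14963077]
turn deg [0.1 0.1 0.2] shift mm [-0.9 -0.4 -0.4]
turn deg [0.1 0.1 0.2] shift mm [ 70.1 -70.8  -0.6]
turn deg [0.1 0.1 0.2] shift mm [107.5 -40.2  -0.6]
```

View pics/s2.png

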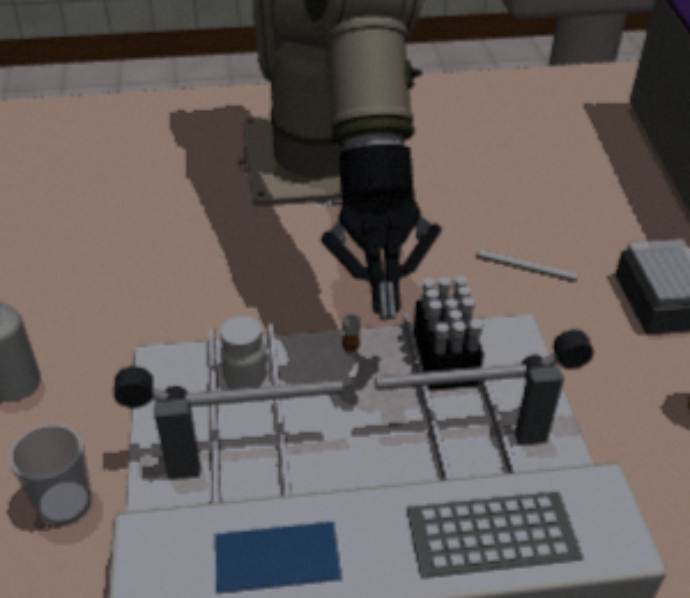

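```bash
python3 -m inch '[[[0,0,-5],[18,-18,0],1],[[0,0,-7],[35,-35,0],1],[[0,0,-7],[53,-53,0],1],[[0,0,-7],[70,-70,0],1],[[0,0,-7],[70,-70,0],1]]'; python3 - <<'E'
from h import *
from workcell import readout,camera
o=readout.get_obs(); print(np.round(o["joint_pos"],3),W2L(o["position"]).round(4),np.round(o["ft_force"],2))
for p in ([-.035,.035,.05],[0.013,.035,.045]):
  for a in (45,52): go(L2W(p),Rtool(a,-1),o)
c=camera("scene"); cv2.imwrite("pics/s3.png",cv2.resize(c["pixels"][60:320,130:430,::-1],(690,598)))
E
```

```text
clock: 3.58
position: [0.5373, -0.0089, 0.0733]
ee_rot: [0.639, 0.304, -0.324, 0.628]
ft_force: [-0.1, 0.3, 0.6]
grip_width: 0.0
[ 0.313  0.009 -0.439  2.389  0.787  0.138 -2.477] [-0.0344  0.0262  0.0733] [-0.13  0.27  0.61]
turn deg [-0.3  0.2  7.7] shift mm [ 18.2 -14.7  -8.8]
turn deg [-0.3  0.1  0.7] shift mm [ 18.2 -14.7  -8.8]
turn deg [-0.3  0.2  7.7] shift mm [51.2 20.5 -9. ]
turn deg [-0.3  0.1  0.7] shift mm [51.2 20.5 -9. ]
```

View pics/s3.png

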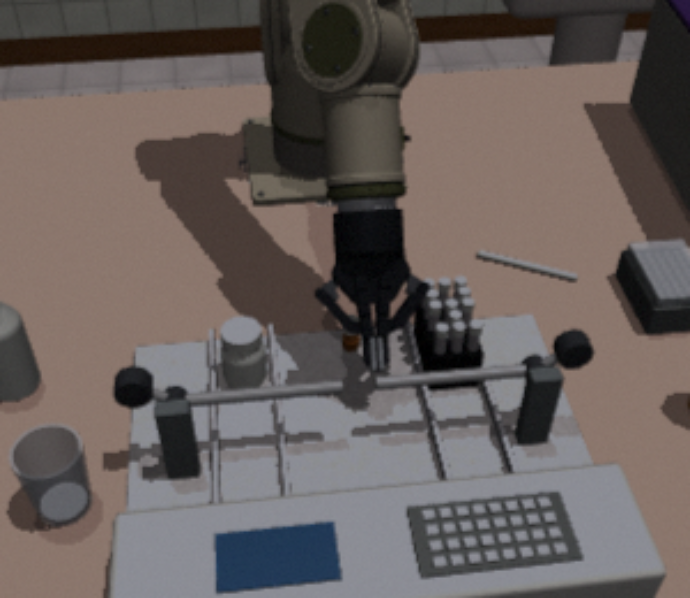

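```bash
python3 - <<'E'
from h import *
from workcell import readout,camera
o=readout.get_obs(); R=Ro.from_quat(o["ee_rot"]).as_matrix()
for n in("scene","top"):
    c=camera(n); P=cloud(c); T=(P-o["position"])@R; L=(P-O)@RL
    m=(np.abs(T[...,0]+.06)<.08)&(np.abs(T[...,2])<.08)&(np.abs(T[...,1])<.06)&(c["pixels"].max(2)<75)&(L[...,2]>.03)&(c["range_z"]>0)
    m&=~((L[...,1]>.085)&(L[...,2]<.11))
    t=T[m]
    print(n)
    for lo in range(-140,20,10):
        k=(t[:,0]*1000>=lo)&(t[:,0]*1000<lo+10)
        if k.sum()>3: q=np.percentile(t[k]*1000,[2,98],axis=0).round(0); print(lo,k.sum(),"y",q[:,1],"z",q[:,2])
    if n=="top": cv2.imwrite("pics/t3.png",cv2.resize(c["pixels"][60:280,180:430,::-1],(680,598)))
E
```

```text
scene
-140 126 y [ 7. 39.] z [-32.  38.]
-130 115 y [ 3. 39.] z [-32.  38.]
-120 130 y [ 3. 14.] z [-35.  39.]
-110 141 y [ 7. 21.] z [-39.  42.]
-100 159 y [ 2. 22.] z [-46.  54.]
-90 174 y [ 3. 20.] z [-55.  60.]
-80 128 y [-2. 20.] z [-52.  54.]
-70 105 y [-10.  19.] z [-46.  48.]
-60 108 y [-8. 16.] z [-38.  39.]
-50 97 y [-3. 15.] z [-30.  32.]
-40 41 y [-1. 14.] z [-13.  15.]
-30 32 y [-3. 13.] z [-12.  15.]
-20 32 y [-1. 13.] z [-11.  14.]
-10 29 y [ 4. 14.] z [-11.  14.]
0 8 y [ 6. 47.] z [-50.   9.]
10 68 y [43. 50.] z [-56.  78.]
top
-140 79 y [11. 39.] z [-36.  34.]
-130 14 y [ 5. 37.] z [-39.  35.]
-120 30 y [-5. 13.] z [-41.  39.]
-110 57 y [-5. 21.] z [-48.  44.]
-100 161 y [-10.  21.] z [-60.  59.]
-90 120 y [-9. 19.] z [-62.  57.]
-80 87 y [-0. 19.] z [-48.  45.]
-70 58 y [-0. 19.] z [-44.  41.]
-60 102 y [-7. 14.] z [-35.  31.]
-50 44 y [-1. 15.] z [-20.  22.]
-40 13 y [-4. 13.] z [-3.  5.]
-30 10 y [ 7. 13.] z [-12.  10.]
-20 6 y [ 6. 10.] z [-12.  10.]
```

View pics/t3.png

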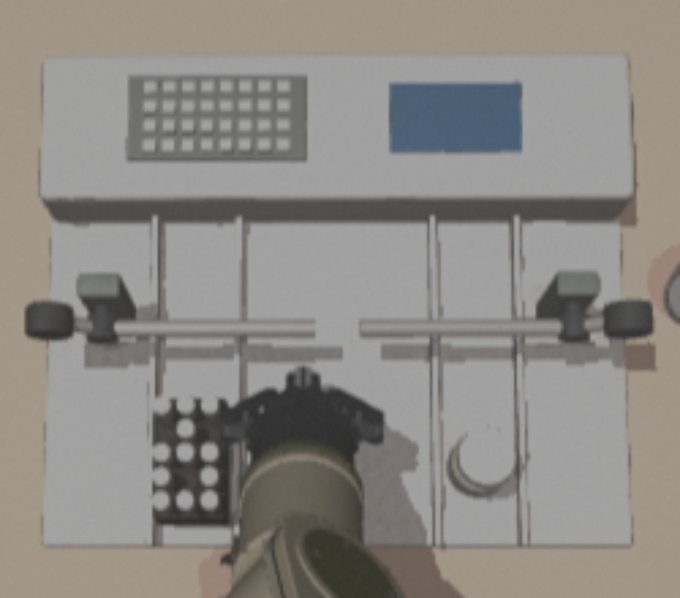

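```bash
python3 -m inch '[[[0,0,0],[11,-9,0],1],[[0,0,0],[22,-17,0],1],[[0,0,0],[22,-17,0],1],[[0,0,0],[31,-5,0],1],[[0,0,0],[40,6,0],1],[[0,0,0],[48,17,0],1],[[0,0,0],[48,17,0],1]]'; python3 - <<'E'
from h import *
from workcell import readout,camera
o=readout.get_obs(); print(np.round(o["joint_pos"],3),W2L(o["position"]).round(4),np.round(o["ft_force"],2))
print((Ro.from_quat(o["ee_rot"]).as_matrix().T@RL).round(3))
c=camera("scene"); cv2.imwrite("pics/s4.png",cv2.resize(c["pixels"][130:290,170:400,::-1],(690,480)))
E
```

```text
clock: 4.6
position: [0.5807, -0.0078, 0.0492]
ee_rot: [0.638, 0.307, -0.324, 0.628]
ft_force: [-0.5, -0.5, -0.6]
grip_width: -0.0
[-0.367  0.133  0.262  2.331  0.901  0.067 -2.601] [0.009  0.0284 0.0492] [-0.47 -0.47 -0.59]
[[ 0.601  0.    -0.799]
 [ 0.799 -0.002  0.601]
 [-0.002 -1.    -0.002]]
```

View pics/s4.png

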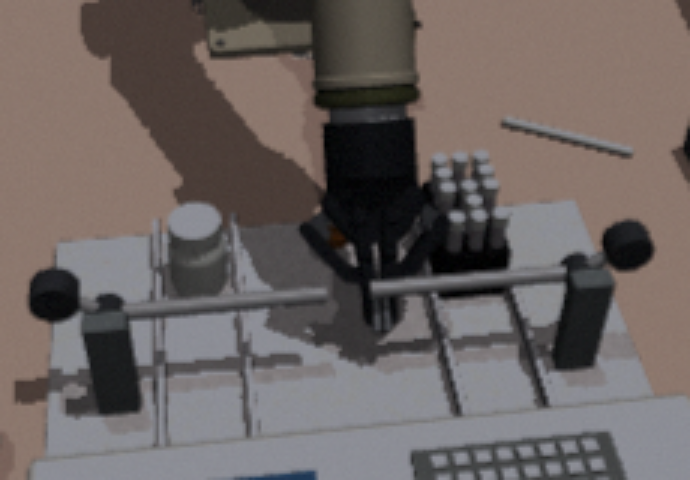

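```bash
python3 -m inch '[[[0,0,0],[-10,8,0],1],[[0,0,0],[-20,15,-2],1],[[0,0,0],[-30,23,-4],1],[[0,0,0],[-40,30,-7],1],[[0,0,0],[-50,38,-11],1],[[0,0,0],[-50,38,-11],1]]'; python3 - <<'E'
from h import *
from workcell import readout,camera
o=readout.get_obs(); print(np.round(o["joint_pos"],3),W2L(o["position"]).round(4),np.round(o["ft_force"],2))
print((Ro.from_quat(o["ee_rot"]).as_matrix().T@RL).round(3))
for p in ([.009,.073,.157],[.009,.1105,.175],[.009,.1355,.18]): go(L2W(p),Rtool(53,-1),o)
c=camera("scene"); cv2.imwrite("pics/s5.png",cv2.resize(c["pixels"][130:290,170:400,::-1],(690,480)))
E
```

```text
clock: 5.4
position: [0.5806, 0.0023, 0.1129]
ee_rot: [0.638, 0.306, -0.325, 0.628]
ft_force: [-2.8, -0.8, 0.1]
grip_width: -0.003
[-1.120e-01  2.000e-03 -3.100e-02  2.280e+00  4.390e-01  2.430e-01
 -2.138e+00] [0.0086 0.0385 0.1129] [-2.79 -0.83  0.06]
[[ 0.602 -0.001 -0.799]
 [ 0.799 -0.003  0.602]
 [-0.003 -1.    -0.002]]
turn deg [-0.2  0.   0. ] shift mm [-35.   26.7 -34.6]
turn deg [-0.2  0.   0. ] shift mm [-49.4  37.4 -72.1]
turn deg [-0.2  0.   0. ] shift mm [-53.4  40.4 -97.1]
```

View pics/s5.png

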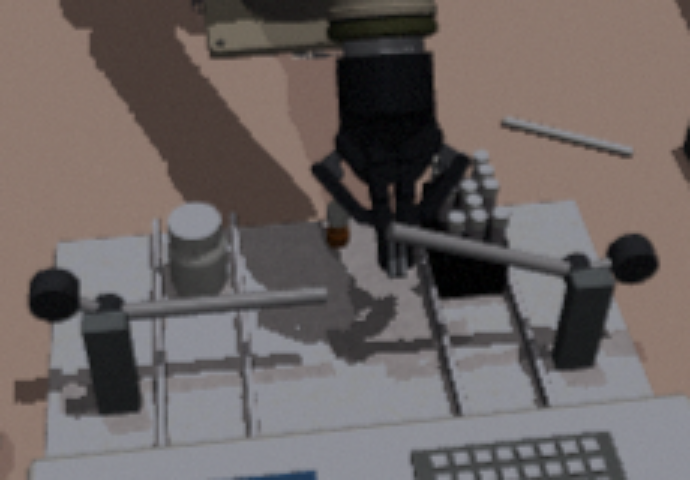

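The left boom is up about 0.4 rad, resting on the finger (at 395,235), and the right gate is still down. I'll continue along the arc.

```bash
python3 -m inch '[[[0,0,0],[-13,10,-9],1],[[0,0,0],[-25,19,-21],1],[[0,0,0],[-35,27,-35],1],[[0,0,0],[-43,32,-50],1],[[0,0,0],[-50,37,-66],1],[[0,0,0],[-52,39,-82],1],[[0,0,0],[-54,40,-98],1],[[0,0,0],[-54,40,-98],1]]'; python3 - <<'E'
from h import *
from workcell import readout,camera
o=readout.get_obs(); print(np.round(o["joint_pos"],3),W2L(o["position"]).round(4),np.round(o["ft_force"],2))
c=camera("scene"); cv2.imwrite("pics/s6.png",cv2.resize(c["pixels"][130:290,170:400,::-1],(690,480)))
E
```

```text
clock: 6.45
position: [0.5831, 0.1009, 0.1804]
ee_rot: [0.638, 0.307, -0.324, 0.628]
ft_force: [-0.1, 0.7, -1.0]
grip_width: -0.003
[-0.206 -0.062 -0.18   2.172  0.522  0.484 -2.386] [0.0085 0.1371 0.1804] [-0.09  0.67 -1.03]
```

View pics/s6.png

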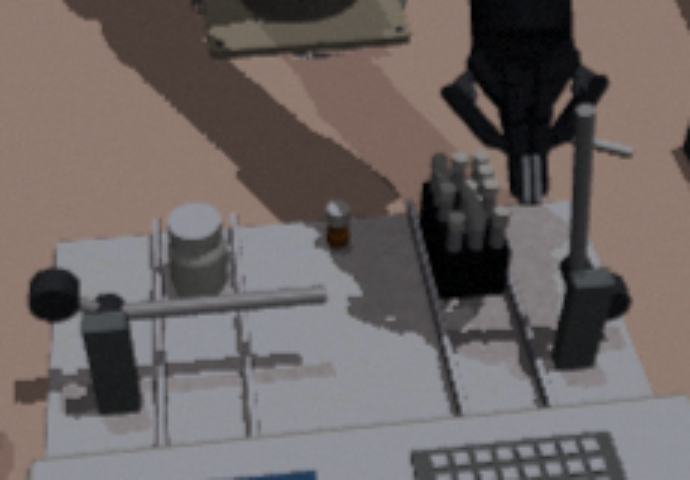

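The left gate stands fully raised (boom upright at 580,190) and the right one is still down. Next the tool goes back over the rack.

```bash
python3 - <<'E'
from h import *
from workcell import readout,camera
o=readout.get_obs()
c=camera("top"); P=cloud(c); L=(P-O)@RL; np.savez("t6.npz",**c)
m=(L[...,2]>.14)&(L[...,1]>.17)&(L[...,1]<.26)&(np.abs(L[...,0])<.03); print("boom",m.sum(),np.percentile(L[m],[2,50,98],axis=0).round(3) if m.any() else "")
for p,a in (([-.10,.12,.22],60),([-.2,.12,.22],75),([-.2,.12,.1],75)): go(L2W(p),Rtool(a,-1),o)
E
```

```text
boom 183 [[-0.03   0.171  0.185]
 [-0.003  0.182  0.244]
 [ 0.008  0.191  0.265]]
turn deg [-0.2  0.  -7. ] shift mm [-97.2 -62.5  16.3]
turn deg [ -0.2  -0.  -22. ] shift mm [-157.3 -142.3   16.6]
turn deg [ -0.2  -0.  -22. ] shift mm [ -61.5 -214.5   16.8]
```

```bash
python3 -m inch '[[[0,0,0],[-32,-18,5],1],[[0,0,-4],[-65,-42,10],1],[[0,0,-7],[-97,-62,16],1],[[0,0,-12],[-115,-86,16],1],[[0,0,-18],[-135,-112,16],1],[[0,0,-22],[-155,-138,16],1],[[0,0,-22],[-157,-142,16],1],[[0,0,-22],[-157,-142,16],1]]'; python3 - <<'E'
from h import *
from workcell import readout,camera
o=readout.get_obs(); print(np.round(o["joint_pos"],3),W2L(o["position"]).round(4),np.round(o["ft_force"],2))
print((Ro.from_quat(o["ee_rot"]).as_matrix().T@RL).round(3))
for p,a in (([-.2,.12,.22],75),([-.2,.12,.03],75)): go(L2W(p),Rtool(a,-1),o)
c=camera("top"); P=cloud(c); L=(P-O)@RL; np.savez("t7.npz",**c)
cv2.imwrite("pics/t7.png",cv2.resize(c["pixels"][60:280,180:430,::-1],(680,598)))
m=(L[...,2]>.13)&(L[...,1]>.15)&(L[...,1]<.26)&(np.abs(L[...,0])<.015); q=L[m]
print("boom",m.sum(),np.percentile(q,[2,50,98],axis=0).round(3), np.polyfit(q[:,2],q[:,1],1))
c=camera("scene"); cv2.imwrite("pics/s7.png",cv2.resize(c["pixels"][130:290,170:400,::-1],(690,480)))
E
```

```text
clock: 7.55
position: [0.3751, 0.0891, 0.2197]
ee_rot: [0.568, 0.422, -0.438, 0.554]
ft_force: [-0.4, -0.0, -0.4]
grip_width: 0.003
[-0.318 -0.401 -0.11   2.22   0.08   1.084 -2.055] [-0.1991  0.1198  0.2197] [-0.41 -0.01 -0.36]
[[ 0.26   0.    -0.966]
 [ 0.966 -0.005  0.26 ]
 [-0.004 -1.    -0.002]]
turn deg [-0.3 -0.  -0.1] shift mm [-0.6 -0.7 -0.2]
turn deg [-0.3 -0.  -0.1] shift mm [ 1.829e+02 -5.010e+01  1.000e-01]
boom 220 [[-0.005  0.19   0.133]
 [-0.001  0.202  0.218]
 [ 0.007  0.216  0.264]] [0.13950649 0.17235475]
```

View pics/s7.png

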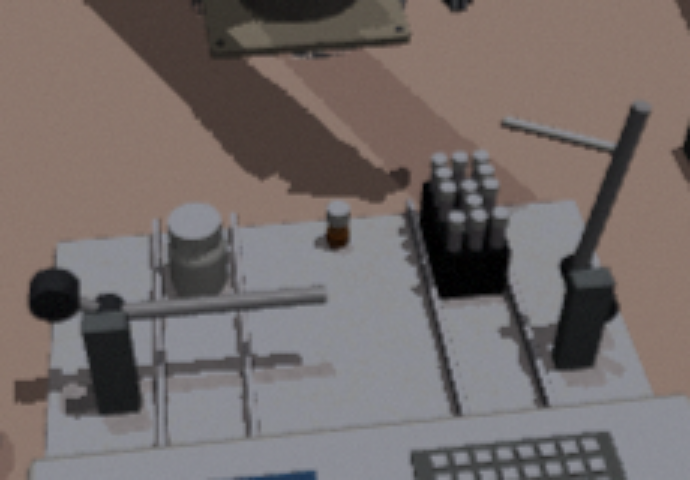

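View pics/t7.png

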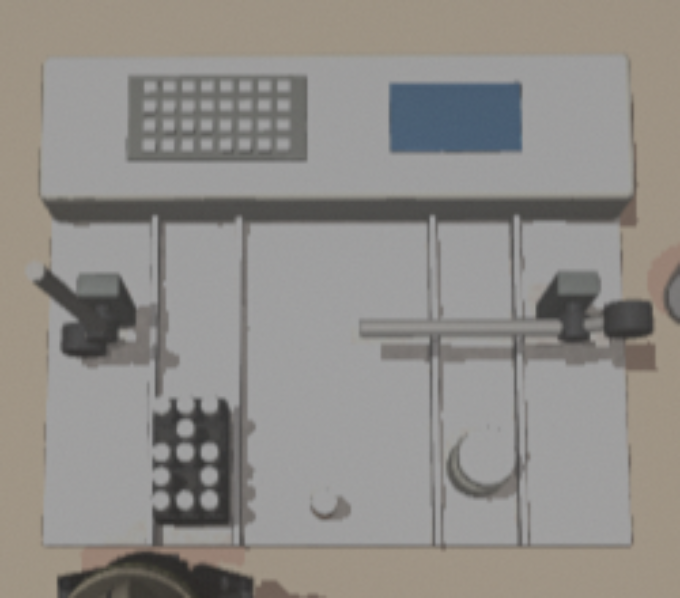

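The gate rests at about 1.7 rad and the rack hasn't moved (190,460 in the zoomed top view). Now I'll bring the tool down behind it.

```bash
python3 -m inch '[[[0,0,0],[40,-11,0],1],[[0,0,0],[80,-22,0],1],[[0,0,0],[115,-32,0],1],[[0,0,0],[150,-41,0],1],[[0,0,0],[183,-50,0],1],[[0,0,0],[183,-50,0],1]]'; python3 - <<'E'
from h import *
from workcell import readout,camera
o=readout.get_obs(); print(np.round(o["joint_pos"],3),W2L(o["position"]).round(4),np.round(o["ft_force"],2))
print((Ro.from_quat(o["ee_rot"]).as_matrix().T@RL).round(3))
for p,a in (([-.165,.12,.032],75),([-.004,.12,.032],75)): go(L2W(p),Rtool(a,-1),o)
c=camera("scene"); cv2.imwrite("pics/s8.png",cv2.resize(c["pixels"][130:290,170:400,::-1],(690,480)))
E
```

```text
clock: 8.4
position: [0.3768, 0.0854, 0.0523]
ee_rot: [0.564, 0.417, -0.441, 0.56]
ft_force: [-0.1, 0.3, -0.7]
grip_width: -0.003
[ 0.276 -0.161 -0.692  2.412  0.047  0.62  -2.054] [-0.1974  0.1162  0.0523] [-0.13  0.28 -0.66]
[[ 0.264 -0.017 -0.964]
 [ 0.965  0.001  0.264]
 [-0.003 -1.     0.016]]
turn deg [ 0.1  1.  -0.3] shift mm [28.  25.9 -4.3]
turn deg [ 0.1  1.  -0.3] shift mm [ 70.5 181.2  -4.8]
```

View pics/s8.png

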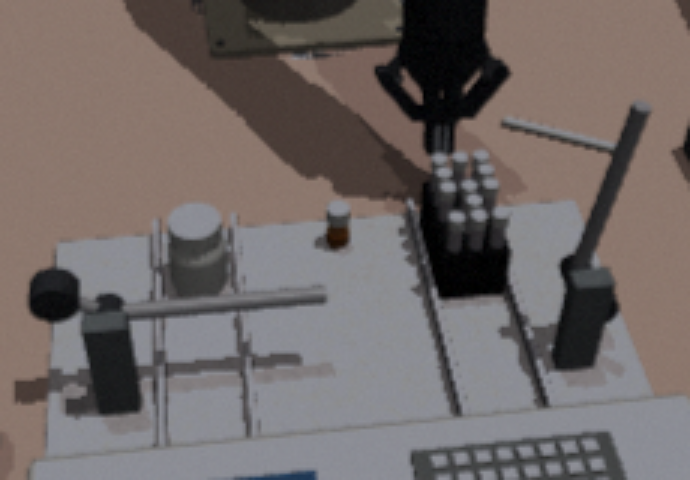

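```bash
python3 -m inch '[[[0,0,-4],[8,0,-4],1],[[0,0,-7],[16,3,-4],1],[[0,0,-7],[22,6,-4],1],[[0,0,-7],[22,6,-4],1],[[0,0,-7],[22,6,-4],1]]'; python3 - <<'E'
from h import *
from workcell import readout,camera
o=readout.get_obs(); print(np.round(o["joint_pos"],3),W2L(o["position"]).round(4),np.round(o["ft_force"],2))
print((Ro.from_quat(o["ee_rot"]).as_matrix().T@RL).round(3))
for p,a in (([-.16,.12,.032],80),([.005,.12,.032],80)): go(L2W(p),Rtool(a,-1),o)
E
```

```text
clock: 9.07
position: [0.3876, 0.0874, 0.0315]
ee_rot: [0.537, 0.45, -0.475, 0.532]
ft_force: [-0.9, 0.3, -0.1]
grip_width: -0.001
[ 0.29   0.016 -0.683  2.313  0.133  0.696 -2.091] [-0.1866  0.1185  0.0315] [-0.91  0.35 -0.06]
[[ 0.144 -0.018 -0.989]
 [ 0.99  -0.003  0.144]
 [-0.005 -1.     0.017]]
turn deg [-0.2  1.   1.7] shift mm [ 3.3 26.4 -1.7]
turn deg [-0.2  1.   1.7] shift mm [ 27.  189.7  -2.6]
```

```bash
python3 -m inch '[[[0,0,0],[1,10,-1],1],[[0,0,0],[3,18,-1],1],[[0,0,0],[4,25,-1],1],[[0,0,0],[5,33,-1],1],[[0,0,0],[6,41,-1],1],[[0,0,0],[7,49,-1],1],[[0,0,0],[8,57,-1],1],[[0,0,0],[9,65,-1],1]]'; python3 - <<'E'
from h import *
from workcell import readout,camera
o=readout.get_obs(); print(np.round(o["joint_pos"],3),W2L(o["position"]).round(4),np.round(o["ft_force"],2))
print((Ro.from_quat(o["ee_rot"]).as_matrix().T@RL).round(3))
for p,a in (([.005,.12,.032],80),): go(L2W(p),Rtool(a,-1),o)
c=camera("scene"); cv2.imwrite("pics/s9.png",cv2.resize(c["pixels"][130:290,170:400,::-1],(690,480)))
E
```

```text
clock: 10.07
position: [0.4536, 0.0862, 0.0318]
ee_rot: [0.537, 0.45, -0.475, 0.532]
ft_force: [-2.0, -0.8, -1.2]
grip_width: -0.003
[ 0.281  0.17  -0.644  2.168  0.26   0.725 -2.136] [-0.1206  0.1191  0.0318] [-2.02 -0.82 -1.24]
[[ 0.143 -0.018 -0.99 ]
 [ 0.99  -0.003  0.143]
 [-0.006 -1.     0.017]]
turn deg [-0.2  1.   1.8] shift mm [ 17.8 124.3  -1.6]
```

View pics/s9.png

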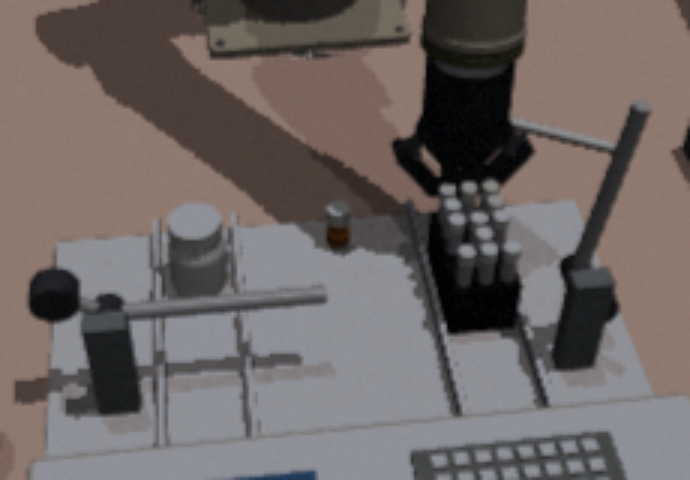

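```bash
python3 -m inch '[[[0,0,2],[1,9,0],1],[[0,0,4],[3,18,1],1],[[0,0,6],[4,27,2],1],[[0,0,8],[5,36,3],1],[[0,0,8],[6,45,4],1],[[0,0,8],[8,54,4],1],[[0,0,8],[9,63,4],1],[[0,0,8],[10,72,4],1],[[0,0,8],[12,81,4],1],[[0,0,8],[13,90,4],1]]'; python3 - <<'E'
from h import *
from workcell import readout,camera
o=readout.get_obs(); print(np.round(o["joint_pos"],3),W2L(o["position"]).round(4),np.round(o["ft_force"],2))
print((Ro.from_quat(o["ee_rot"]).as_matrix().T@RL).round(3))
c=camera("scene"); cv2.imwrite("pics/s10.png",cv2.resize(c["pixels"][130:290,170:400,::-1],(690,480)))
c=camera("top"); cv2.imwrite("pics/t10.png",cv2.resize(c["pixels"][60:280,180:430,::-1],(680,598)))
E
```

```text
clock: 11.38
position: [0.5459, 0.0796, 0.0322]
ee_rot: [0.568, 0.411, -0.437, 0.564]
ft_force: [-3.5, 3.7, -0.9]
grip_width: 0.001
[ 0.238  0.274 -0.575  2.075  0.452  0.614 -2.244] [-0.0281  0.1149  0.0322] [-3.55  3.71 -0.91]
[[ 0.281 -0.018 -0.96 ]
 [ 0.96  -0.001  0.281]
 [-0.006 -1.     0.017]]
```

View pics/s10.png

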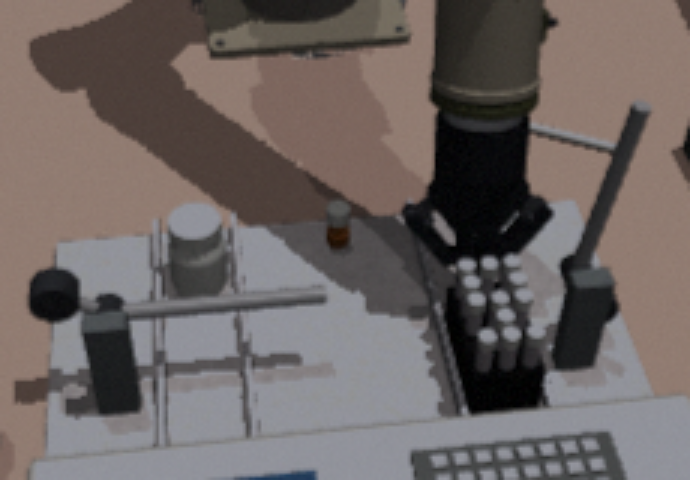

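View pics/t10.png

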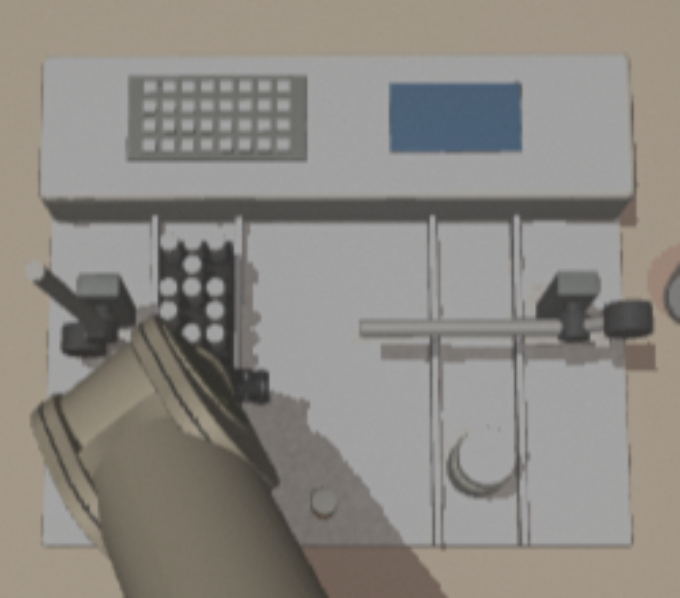

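```bash
python3 - <<'E'
from h import *
from workcell import readout,camera
A=np.array([0,.19,.092]);B=np.array([0,.19+.172*.119,.092+.171])
for n in("top","scene"):
    c=camera(n);P=cloud(c);L=(P-O)@RL;q=L[(c["range_z"]>0)&(L[...,2]>.125)&(L[...,2]<.5)&(np.abs(L[...,0]+.1)<.25)&(np.abs(L[...,1]-.1)<.2)]
    t=np.clip((q-A)@(B-A)/((B-A)@(B-A)),0,1); d=np.linalg.norm(q-A-t[:,None]*(B-A),axis=1)
    k=d>.016; i=np.argsort(d[k])[:400:60]; print(n); print(np.c_[d[k][i],q[k][i]].round(3))
    m=(c["pixels"].max(2)<60)&(np.abs(L[...,1]-.12)<.045)&(L[...,0]>-.03)&(L[...,2]>.06)&(L[...,2]<.072)&(L[...,0]<.12)
    print("rack top",np.percentile(L[m],[1,99],axis=0).round(4))
E
```

```text
top
[[ 0.102 -0.031  0.101  0.17 ]
 [ 0.132 -0.062  0.078  0.14 ]
 [ 0.143 -0.069  0.081  0.236]
 [ 0.162 -0.08   0.134  0.381]
 [ 0.168 -0.07   0.099  0.367]
 [ 0.171 -0.12   0.183  0.381]
 [ 0.174 -0.076  0.126  0.395]]
rack top [[-0.0149  0.0878  0.0607]
 [ 0.077   0.1466  0.0706]]
scene
[[ 0.058 -0.048  0.162  0.128]
 [ 0.069 -0.047  0.148  0.173]
 [ 0.074 -0.047  0.138  0.135]
 [ 0.077 -0.029  0.127  0.169]
 [ 0.08  -0.058  0.147  0.201]
 [ 0.083 -0.033  0.124  0.181]
 [ 0.085 -0.031  0.121  0.183]]
rack top [[-0.014   0.0867  0.0601]
 [ 0.086   0.1446  0.0715]]
```

```bash
python3 -m inch '[[[0,0,0],[2,7,0],1],[[0,0,0],[4,14,0],1],[[0,0,0],[6,20,0],1],[[0,0,0],[7,24,0],1],[[0,0,0],[8,27,0],1],[[0,0,0],[8,27,0],1]]'; python3 - <<'E'
from h import *
from workcell import readout,camera
o=readout.get_obs(); print(W2L(o["position"]).round(4),np.round(o["ft_force"],2))
c=camera("scene");P=cloud(c);L=(P-O)@RL
m=(c["pixels"].max(2)<60)&(np.abs(L[...,1]-.12)<.045)&(L[...,0]>-.03)&(L[...,2]>.06)&(L[...,2]<.072)&(L[...,0]<.14)
print("rack top",np.percentile(L[m],[1,99],axis=0).round(4))
E
```

```text
clock: 12.32
position: [0.5747, 0.0781, 0.0326]
ee_rot: [0.568, 0.411, -0.436, 0.564]
ft_force: [-1.3, 0.8, -1.7]
grip_width: -0.002
[0.0007 0.1141 0.0326] [-1.28  0.77 -1.72]
rack top [[-0.001   0.0867  0.0608]
 [ 0.1128  0.1437  0.0719]]
```

```bash
python3 -m inch '[[[0,0,0],[0,1,0],1],[[0,0,0],[1,2,0],1],[[0,0,0],[1,3,0],1],[[0,0,0],[1,3,0],1]]'; python3 -m inch '[[[0,0,0],[0,1,0],1],[[0,0,0],[1,2,0],1],[[0,0,0],[1,3,0],1],[[0,0,0],[1,3,0],1]]'
```

```text
clock: 12.88
position: [0.5779, 0.0778, 0.0325]
ee_rot: [0.568, 0.411, -0.436, 0.564]
ft_force: [-2.7, 1.0, 0.1]
grip_width: 0.002
clock: 13.38
position: [0.5809, 0.0777, 0.0323]
ee_rot: [0.568, 0.411, -0.437, 0.564]
ft_force: [-4.8, 1.8, 1.5]
grip_width: 0.0
```

```bash
python3 -m inch '[[[0,0,0],[0,1,0],1],[[0,0,0],[1,2,0],1],[[0,0,0],[1,2,0],1]]'; python3 -m inch '[[[0,0,0],[0,1,0],1],[[0,0,0],[1,2,0],1],[[0,0,0],[1,2,0],1]]';python3 - <<'E'
from h import *
from workcell import readout,camera
o=readout.get_obs(); print(W2L(o["position"]).round(4),np.round(o["ft_force"],2))
c=camera("scene");P=cloud(c);L=(P-O)@RL; cv2.imwrite("pics/s11.png",cv2.resize(c["pixels"][150:290,250:400,::-1],(640,598)))
m=(c["pixels"].max(2)<60)&(np.abs(L[...,1]-.12)<.045)&(L[...,0]>-.03)&(L[...,2]>.06)&(L[...,2]<.072)&(L[...,0]<.14)
print("rack top",np.percentile(L[m],[1,99],axis=0).round(4))
E
```

```text
clock: 13.75
position: [0.5812, 0.0777, 0.0313]
ee_rot: [0.567, 0.411, -0.438, 0.563]
ft_force: [-16.1, 0.9, 12.0]
grip_width: 0.002
clock: 14.12
position: [0.5812, 0.0776, 0.0302]
ee_rot: [0.566, 0.412, -0.439, 0.563]
ft_force: [-18.7, 1.3, 12.2]
grip_width: -0.001
[0.0072 0.1139 0.0302] [-18.71   1.28  12.18]
rack top [[-0.002   0.0869  0.0607]
 [ 0.1148  0.1425  0.0717]]
```

View pics/s11.png

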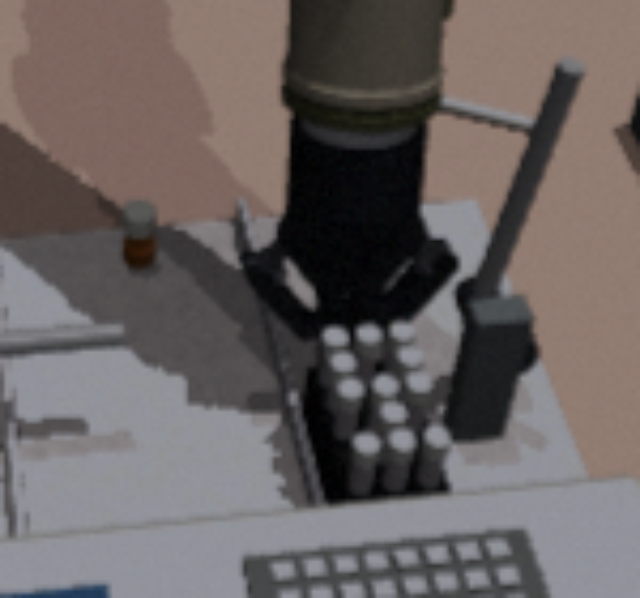

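The force climbed sharply to 19 N with no further motion, and the rack's front measures x≈0.115 in the loader frame, so it is against the stop. Backing off.

```bash
python3 -m inch '[[[0,0,0],[-2,-6,0],1],[[0,0,0],[-6,-20,0],1],[[0,0,0],[-11,-38,0],1],[[0,0,0],[-17,-58,0],1],[[0,0,0],[-23,-77,0],1],[[0,0,0],[-29,-96,0],1]]'; python3 -m inch '[[[0,0,0],[-30,5,0],1],[[0,0,0],[-70,5,0],1],[[0,0,0],[-110,5,0],1],[[0,0,0],[-150,0,0],1],[[0,0,0],[-170,-30,0],1],[[0,0,0],[-170,-60,0],1],[[0,0,0],[-170,-60,0],1]]'; python3 - <<'E'
from h import *
from workcell import readout,camera
o=readout.get_obs(); print(W2L(o["position"]).round(4),np.round(o["ft_force"],2))
a=load("top0.npz")
for n in("scene","top"):
    c=camera(n);P=cloud(c);L=(P-O)@RL
    m=(c["pixels"].max(2)<60)&(np.abs(L[...,1]-.12)<.045)&(L[...,0]>-.03)&(L[...,2]>.06)&(L[...,2]<.072)&(L[...,0]<.14)
    print("rack top",np.percentile(L[m],[1,99],axis=0).round(4))
    m=(L[...,2]>.13)&(L[...,1]>.15)&(L[...,1]<.26)&(np.abs(L[...,0])<.015); q=L[m]
    print("gate_left angle",np.pi/2+np.arctan(np.polyfit(q[:,2],q[:,1],1)[0]))
    cv2.imwrite(f"pics/{n}12.png",c["pixels"][:,:,::-1])
E
```

```text
clock: 14.92
position: [0.4802, 0.0807, 0.032]
ee_rot: [0.566, 0.412, -0.439, 0.563]
ft_force: [0.7, -0.1, -0.1]
grip_width: -0.001
clock: 15.8
position: [0.3746, 0.0865, 0.1786]
ee_rot: [0.566, 0.411, -0.439, 0.564]
ft_force: [1.3, -0.2, 0.8]
grip_width: -0.0
[-0.1996  0.1172  0.1786] [ 1.29 -0.2   0.83]
rack top [[0.0207 0.0867 0.0616]
 [0.1148 0.1426 0.0717]]
gate_left angle 1.697027614321772
rack top [[0.0171 0.0877 0.0608]
 [0.112  0.1473 0.0703]]
gate_left angle 1.7108495422479664
```

View pics/top12.png

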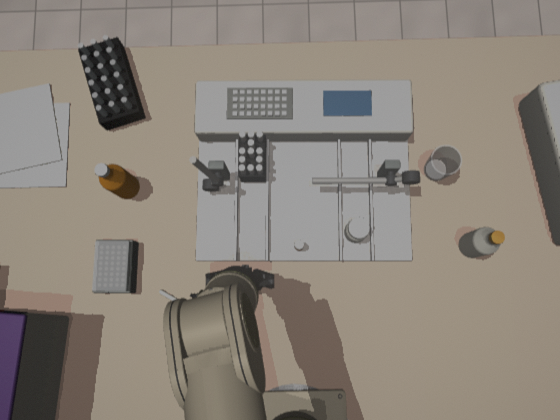

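View pics/scene12.png

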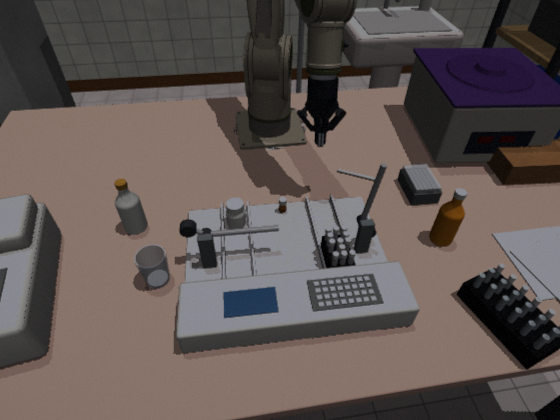

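The rack sits against the end stop (top view, 252,160), the left gate is up, the right gate is down, the bystanders are where they started, and the arm is clear of everything.

```bash
python3 -c "
from workcell import manip
print(manip.hand_in())"
```

```text
the job is handed in; nothing more can be done
None
```

The job is handed in: the rack was in the left lane, and it is now home against its end stop under the raised left gate. I lifted the left boom from underneath near its tip until it went over by itself. Then I pushed the rack forward on its rear face until the force jumped to about 19 N with no further motion, and backed the arm off.

My last checks:
- **Left gate:** it stands at about 1.70 rad without support.
- **Rack:** upright, with its front edge at x ≈ 0.112 to 0.115 m in the loader's frame (stop at 0.115) and its rear edge at about 0.017 to 0.021 m. The two cameras differ by about 3 mm, which is within their accuracy.
- **Right gate and bystanders:** the right gate is down and the others look unmoved in both pictures. The pen is partly hidden by the arm in the top view. I checked these by eye and did not measure them.
- **Robot:** clear of everything and touching nothing at the end, 15.8 s on the clock.

No check failed. Hand-in reported no verdict, so I can't confirm the judged result.

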